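# Clear the mixing scale and swing the lamp over its pan

### The job

The check of the paint-mixing scale is finished: make it ready for mixing. First take the steel check weight off the pan and set it down gently, upright, in its own storage block, the one whose pocket it fits closely. Then swing the jointed lamp round until its round head hangs centred over the empty pan, leave it standing there, and leave the other things on the bench alone.

Things in the scene. Friction and masses are not known exactly. Their poses are not given: they have to be found in the camera images.
- check_weight: Loose steel weight standing upright on the pan: plain cylinder 44 mm in diameter and 66 mm tall, with a narrower knob (24 mm across) on top, 84 mm tall in all, about 0.75 kg. Origin at the centre of its underside, z up.
- block_medium: Fixed wooden storage block 84 x 84 x 28 mm with one round pocket in the middle of its top, 50 mm across and 20 mm deep, empty at the start: the check weight's own place. Origin at the centre of its underside (6 mm above the bench, on a plywood board), pocket floor 8 mm above it. The three blocks stand in a row in any order, centres 105 mm from one to the next.
- block_large: Fixed wooden storage block like the others, but its pocket is 66 mm across; it belongs to a bigger weight that is away, and stays empty. Origin at the centre of its underside.
- block_small: Fixed wooden storage block like the others, with a 38 mm pocket in which the small weight stands. Origin at the centre of its underside.
- small_weight: Loose steel weight, 32 mm in diameter, 62 mm tall with its knob, standing in the small block's pocket. To be left alone. Origin at the centre of its underside.
- pan_center (a point): Centre of the upper face of the scale's round steel pan, 160 mm across, 70 mm above the bench. The scale is fixed: black base 200 x 190 mm, 47 mm tall, under the pan, with a console 37 mm tall on the robot's side that ends 148 mm from the pan's centre.
- lamp_stand: Fixed foot and upright post of the lamp: white round foot 140 mm across, post to 222 mm height. Origin at the centre of its underside; the axis of the lamp's first hinge goes up through it.
- lamp_lower (a joint): Turn (rad) of the lamp's first link about the upright post, growing anticlockwise seen from above: the direction from the post to the elbow lies at 2.18 + this value from world x. Link 260 mm from hinge to hinge, white tube at 234 mm height (elbow joint from 203 to 245 mm). Range -1.4 to 2.6. Stiff friction hinge, about 0.8 N m: stays where it is left.
- lamp_upper (a joint): Turn (rad) of the lamp's second link at the elbow, growing anticlockwise seen from above: the direction from the elbow to the head is that of the first link + 2.40 + this value (stretched out at -2.40, beyond its range). 260 mm from elbow to the centre of the lamp head, at 213 mm height. Range -2.1 to 0.4. Stiff friction hinge, about 0.8 N m: stays where it is left.
- lamp_grip (a point): Point to grip the lamp: on the axis of the black upright grip, 28 mm in diameter, that stands on top of the round lamp head from 235 to 306 mm height; this point is at 281 mm height. The head can be moved freely in the horizontal plane by it.
- lamp_center (a point): Centre of the underside of the lamp head (white disc 110 mm across, underside 200 mm above the bench), straight below the grip.
- toner_bottle: Loose white bottle 60 mm in diameter, 150 mm tall, beyond the scale. To be left alone. Origin at the centre of its underside.
- flake_jar: Loose black jar 64 mm in diameter, 85 mm tall, beyond the scale. To be left alone. Origin at the centre of its underside.
- mixing_cup: Loose open white cup 80 mm in diameter, 100 mm tall, beyond the storage blocks. To be left alone. Origin at the centre of its underside.
Not all that is in view belongs to the job. Leave any pink or yellow look-alike of the check_weight alone.

How it is judged:
By the outcome, as a careful person would: the job done as asked, in the order asked, and still so for the second after the job is handed in, with the robot touching nothing.
It also fails if it takes over 64 s, if anything falls off the work surface, if the arm or the gripper's body presses on something with over 40 N, if the wrist force passes 120 N, or if a joint passes its speed limit or range.

### The arm

A 7-joint arm with a two-finger parallel gripper is mounted at the origin on the work surface. World frame = base frame: x ahead of the robot, y to its left, z up, the work surface at z = 0. Lengths are in m, angles in rad, forces in N, time in s.
With the tool pointing down it reaches from about 0.35 to 0.775 m from the base axis. Payload 3.1 kg.
Tool frame: the origin (TCP) lies on the centre line of the jaws, within the pads' length; the fingertips stand 19 mm ahead of it and the grasp point (between the pads) is the TCP; z points along the fingers, x is the direction in which the jaws open and shut, and the axes are right-handed (so a half turn about z gives the same grasp; the last joint's range is limited). The gripper opens to 85 mm and grips with 20 to 120 N. Pads are 22 mm wide; open, the fingers measure 114 mm over their backs; the gripper's body (76 mm by 85 mm) begins 54 mm behind the grasp point. The pads swing forward as they close: fully open they stand 13 mm farther back than shut.
Start: joints at [1.064, 0.311, 0.014, 1.512, -0.004, 1.319, -0.027], TCP at [0.247, -0.492, 0.25] pointing down, gripper open.
Joint ranges: [-2.7, 2.7], [-0.3, 1.91], [-1.27, 1.3], [0.12, 2.57], [-1.44, 4.58], [0.2, 2.03], [-3.05, 3.05]. Speed limits (rad/s): [2.79, 2.79, 3.14, 3.14, 3.14, 3.14, 3.14].

### API

Orientations are given as a rotation vector (axis times angle).
In Python, from plant import ctrl gives the robot as it stands.
- The arm moves only by the tool jog_arm, never from a script. Its arguments are lists of equal length, an entry for each row: "gripper": the finger opening in mm, from 0 to 85.4; "dp": the shift along the world's x, y, z in mm, a list of three; "delta_rot": the turn, a rotation vector about the world's x, y, z in rad, a list of three. In form: {"gripper": [gripper, ...], "dp": [[tx, ty, tz], ...], "delta_rot": [[rx, ry, rz], ...]}. A call has 1 to 20 rows; each row is the pose to reach, as a shift and turn from the pose measured when the call began; what a row does not reach only later rows make up. A row lasts 1/12 s, in which the tool goes at most 41.7 mm and 7.16 degrees, less where a joint would pass 70% of its speed; a pose out of reach is approached as far as the arm can. A call with a gripper value outside its range is refused whole. The fingers move at their own pace and stop on an object; the grip force is fixed at half the most. Time passes only in rows, so rows that repeat a pose let the fingers close. It gives the time, the measured TCP pose, the force and the opening at its end, in the units of the state.
- ctrl.get_state(): the state, without advancing time (a new reading comes with each control period).
- ctrl.camera(name): name is "scene" or "side" or "wrist"; returns (picture, depth): 400x640x3 uint8, red, green, blue; 400x640 float32, m along the optical axis (not along the pixel's ray), 0 where there is no reading.
- ctrl.camera_params(name): a dict with "mtx" (3x3 intrinsics, pixels), "distortion" ([k1, k2, p1, p2, k3] as OpenCV has them; the pictures are not rectified), "R" (3x3) and "t" (3): a world point X has camera coordinates R X + t; the wrist camera has in their place "T_tool_cam" (4x4, takes a point from camera to tool coordinates, whose origin is the TCP and whose axes are the tool frame's). Camera axes: x right, y down, z forward; pixel columns grow to the right and rows downward; lengths in m; the calibration is good to about 2 mm. A picture is of the moment at which its call begins: read the wrist's pose just before it. camera_params takes no time and is no camera call.
- ctrl.job_done(): hands the job in, once; it reports no verdict.
The state is a dict: "time": time; "qpos": joint angles; "qd": joint speeds; "tau": joint torques, N m; "position": TCP position; "tcp_rot": TCP orientation; "wrist_force": force on the tool from outside, world axes, zero at the start; "wrist_torque": the same for the moment, N m; "finger_gap": finger opening in m.
Only numpy, scipy, OpenCV 4.12 (cv2) and the standard library are available. Lean on these libraries where they do the work, as an engineer would, in place of code of your own. Each camera call takes 0.05 s, during which the arm holds its last target. There are 200 camera calls.

## Working session

There is one attempt and no reset: what is moved stays moved. The work goes in short steps, Python scripts to look and compute and a tool call to move; the robot and the scene stay as the last step left them, time stands still between calls to the robot, and variables do not carry over. Pictures are saved under pics/ and viewed, about 8 in all and at most 12, crops included, and the job is handed in when it is done.

Besides the shell and the picture viewer there is one more tool, called after "Emit:" as name(argument=value, ...) on one line, values as JSON. jog_arm: Moves the arm, as the interface text tells. Its arguments: {"type":"object","properties":{"gripper":{"type":"array"},"dp":{"type":"array"},"delta_rot":{"type":"array"}},"required":["gripper","dp","delta_rot"]}

```bash
mkdir -p pics; ls; cat > h.py <<'E'
import numpy as np, cv2, pickle
from plant import ctrl
from scipy.spatial.transform import Rotation as Ro
def cam(name):
    s=ctrl.get_state(); im,d=ctrl.camera(name); p=ctrl.camera_params(name)
    if name=="wrist":
        T=np.eye(4);T[:3,:3]=Ro.from_rotvec(s["tcp_rot"]).as_matrix();T[:3,3]=s["position"]
        T=T@np.array(p["T_tool_cam"]); R=T[:3,:3].T; t=-R@T[:3,3]
    else: R=np.array(p["R"]);t=np.array(p["t"])
    return dict(im=im,d=d,K=np.array(p["mtx"]),D=np.array(p["distortion"]),R=R,t=t,name=name,s=s)
def rays(c,uv):
    n=cv2.undistortPoints(np.array(uv,float).reshape(-1,1,2),c["K"],c["D"])[:,0]
    return np.c_[n,np.ones(len(n))]
def plane(c,uv,z):
    r=rays(c,uv)@c["R"]; o=-c["R"].T@c["t"]
    return o+r*((z-o[2])/r[:,2])[:,None]
def pts(c):
    v,u=np.mgrid[0:400,0:640]; r=rays(c,np.c_[u.ravel(),v.ravel()])
    P=(r*c["d"].ravel()[:,None]-c["t"])@c["R"]; P[c["d"].ravel()==0]=np.nan
    return P.reshape(400,640,3)
def proj(c,X):
    return cv2.projectPoints(np.array(X,float).reshape(-1,1,3),cv2.Rodrigues(c["R"])[0],c["t"],c["K"],c["D"])[0][:,0]
def save(c,f): cv2.imwrite("pics/"+f,c["im"][:,:,::-1])
E
python3 - <<'E'
from h import *
np.set_printoptions(precision=3,suppress=True)
print(ctrl.get_state())
cs=[cam(n) for n in("scene","side")]
pickle.dump(cs,open("c0.pkl","wb"))
for c in cs: save(c,c["name"]+"0.png"); print(c["name"],-c["R"].T@c["t"],c["R"][2],(c["d"]>0).mean())
E
```

```text
pics
{'time': 0.0, 'qpos': array([ 1.064,  0.312,  0.014,  1.513, -0.004,  1.319, -0.027]), 'qd': array([ 0.001,  0.   , -0.001, -0.001, -0.001,  0.002,  0.003]), 'tau': array([ -0.   , -37.991,   0.146, -23.059,   0.012,   0.014,   0.   ]), 'position': array([ 0.246, -0.491,  0.249]), 'tcp_rot': array([-2.672,  1.649,  0.003]), 'wrist_force': array([-0.111,  0.281, -0.992]), 'wrist_torque': array([ 0.035, -0.045, -0.009]), 'finger_gap': 0.08540050368272316}
scene [ 1.324 -0.462  0.964] [-0.609  0.463 -0.644] 0.9944140625
side [ 0.297 -1.076  0.961] [ 0.21   0.813 -0.543] 0.99591015625
```

View pics/scene0.png

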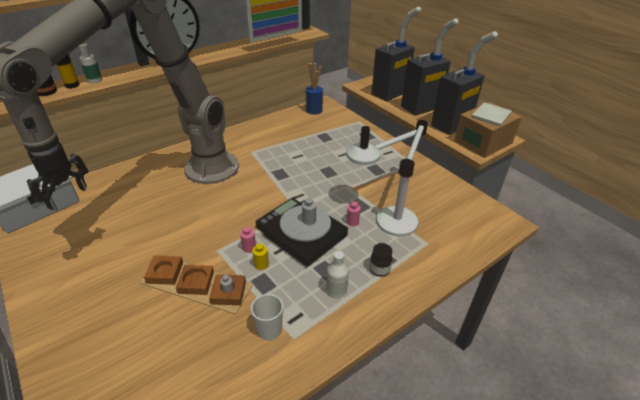

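View pics/side0.png

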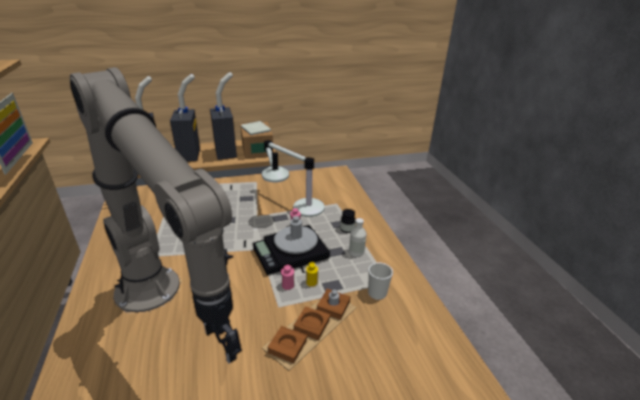

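The scene view shows the steel weight on the pan at (309,210). Possible mistakes are the pinks at (353,213) and (248,238), the yellow at (260,256) and the small steel weight at (227,284). The blocks are at (164,269), (195,278) and (228,289). The lamp head is at (364,152), the elbow at (421,130) and the post at (402,190). I'll choose the grey one standing on the pan. Next I'll measure, with one close crop.

```bash
python3 - <<'E'
from h import *
np.set_printoptions(precision=4,suppress=True)
cs=pickle.load(open("c0.pkl","rb"))
for c in cs:
    P=pts(c); hsv=cv2.cvtColor(c["im"],cv2.COLOR_RGB2HSV); z=P[...,2]
    S=c["name"]=="scene"
    print(c["name"])
    def circ(m,lab):
        q=P[m][:,:2]
        if len(q)<5: print(lab,len(q)); return
        (cx,cy),r=cv2.minEnclosingCircle(q.astype(np.float32)); print(lab,len(q),"mean",P[m].mean(0),"box",q.min(0),q.max(0),"circ",cx,cy,r)
    u,v=np.meshgrid(np.arange(640),np.arange(400))
    def win(u0,v0,a,b): return (abs(u-u0)<a)&(abs(v-v0)<b)
    w=win(*((306,218) if S else (296,236)),35,30)
    circ(w&(abs(z-.070)<.003)&(hsv[...,1]<60),"pan")
    circ(w&(abs(z-.154)<.003),"knobtop"); circ(w&(z>.11)&(z<.136),"body"); circ(w&(abs(z-.136)<.002),"shoulder")
    h=win(*((362,150) if S else (275,160)),25,30)
    circ(h&(z>.295)&(z<.312),"griptop"); circ(h&(z>.25)&(z<.29)&(hsv[...,2]<90),"grip"); circ(h&(abs(z-.228)<.012)&(hsv[...,2]>120),"head")
    f=win(*((398,222) if S else (308,207)),25,16); circ(f&(z<.03)&(z>.005)&(hsv[...,1]<50),"foot")
    f=win(*((406,185) if S else (308,185)),12,25); circ(f&(z<.2)&(z>.05),"post")
    f=win(*((421,130) if S else (309,163)),12,14); circ(f&(z>.236)&(z<.26),"elbow?"); 
    f=win(*((406,167) if S else (309,163)),12,14); circ(f&(z>.2)&(z<.25),"hinge1?")
    for n,(a,b) in dict(A=(164,269) if S else (287,344),B=(195,278) if S else (312,322),C=(228,289) if S else (334,304)).items():
        m=win(a,b,24,22)&(abs(z-.034)<.004)&(hsv[...,1]>100)
        k,l,st,ce=cv2.connectedComponentsWithStats(m.astype(np.uint8)); i=l[b-0,a] if 0 else 1+st[1:,4].argmax()
        m=l==i; q=P[m][:,:2].astype(np.float32); print(n,m.sum(),cv2.minAreaRect(q))
if 1:
    c=cs[0]; im=np.hstack([cv2.resize(c["im"][240:310,140:250],None,fx=4,fy=4,interpolation=2),cv2.resize(c["im"][180:250,260:350],None,fx=4,fy=4,interpolation=2)])
    cv2.imwrite("pics/crop1.png",im[:,:,::-1])
E
```

```text
scene
pan 992 mean [0.5374 0.0669 0.0705] box [ 0.4468 -0.0038] [0.6085 0.1553] circ 0.5285400748252869 0.07337650656700134 0.08210638910531998
knobtop 33 mean [0.5332 0.0884 0.1543] box [0.5207 0.0771] [0.5422 0.0989] circ 0.5319189429283142 0.0880647674202919 0.011968287639319897
body 109 mean [0.5434 0.0816 0.1255] box [0.5087 0.0668] [0.555 0.111] circ 0.531836211681366 0.0888616070151329 0.023266365751624107
shoulder 53 mean [0.5361 0.0855 0.1362] box [0.5087 0.0668] [0.5545 0.111 ] circ 0.5322511196136475 0.08749362826347351 0.023720428347587585
griptop 63 mean [0.5009 0.3239 0.3037] box [0.4834 0.3105] [0.5117 0.3393] circ 0.49767738580703735 0.32494306564331055 0.015170816332101822
grip 91 mean [0.505  0.3205 0.2701] box [0.4869 0.3113] [0.5129 0.338 ] circ 0.5006346106529236 0.3239424228668213 0.014926991425454617
head 503 mean [0.5122 0.3219 0.2272] box [0.4454 0.2721] [0.552  0.4313] circ 0.4973430335521698 0.3516961336135864 0.0797232910990715
foot 901 mean [0.6593 0.3547 0.0194] box [0.5668 0.2628] [0.7423 0.4369] circ 0.6553753018379211 0.3515787124633789 0.088895961642
[... 1907 characters left out ...]
7 0.24] [0.6639 0.3765] circ 0.6169499754905701 0.3041306138038635 0.07797554135322571
elbow? 70 mean [0.6418 0.3747 0.2424] box [0.6118 0.3435] [0.67   0.4248] circ 0.635402262210846 0.3838599622249603 0.04443655163049698
hinge1? 157 mean [0.643  0.3664 0.2308] box [0.6118 0.3404] [0.67   0.4248] circ 0.6357576251029968 0.38291135430336 0.04543781653046608
A 556 ((0.4172872304916382, -0.34594351053237915), (0.08823925256729126, 0.08589373528957367), 51.75638961791992)
B 358 ((0.5035527944564819, -0.28683388233184814), (0.08798367530107498, 0.08528682589530945), 51.35408401489258)
C 367 ((0.5902433395385742, -0.22788017988204956), (0.0868438258767128, 0.08446995913982391), 51.14979553222656)
```

View pics/crop1.png

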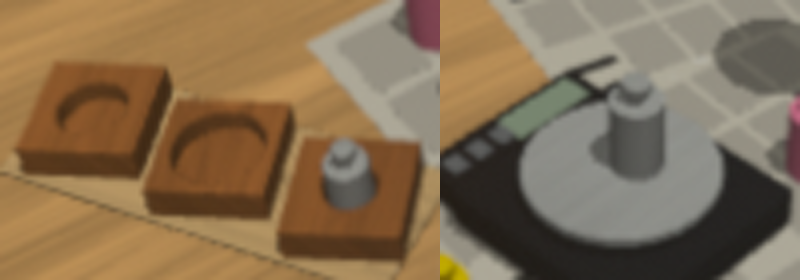

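The crop shows block A (scene pixel (164,269)) with a smaller empty pocket than B (195,278), and C holds the small weight. So A is the medium block. The grey weight stands on the pan and the pink and yellow ones don't. Next I'll move over block A on the way for a near look.

Emit:
jog_arm(gripper=[85,85,85,85,85,85,85,85,85], dp=[[20,17,0],[50,43,0],[80,69,0],[110,94,0],[140,120,0],[160,137,0],[168,145,0],[168,145,0],[168,145,0]], delta_rot=[[0,0,0],[0,0,0],[0,0,0],[0,0,0],[0,0,0],[0,0,0],[0,0,0],[0,0,0],[0,0,0]])

```text
time: 0.85
position: [0.4132, -0.3469, 0.2489]
tcp_rot: [2.673, -1.65, -0.005]
wrist_force: [-0.2, -1.6, 0.1]
finger_gap: 0.0852
```

```bash
cat > blk.py <<'E'
from h import *
np.set_printoptions(precision=4,suppress=True)
c=cam("wrist"); save(c,"wblk.png"); pickle.dump(c,open("wblk.pkl","wb")); P=pts(c); z=P[...,2]
hsv=cv2.cvtColor(c["im"],cv2.COLOR_RGB2HSV)
print(c["s"]["position"],c["s"]["tcp_rot"],c["s"]["wrist_force"], "cam",-c["R"].T@c["t"])
for lab,zz in(("top",.034),("floor",.014)):
    m=(abs(z-zz)<.006)&(np.hypot(P[...,0]-.4155,P[...,1]+.345)<(.065 if lab=="top" else .03))
    q=P[m][:,:2].astype(np.float32)
    if len(q)>9: print(lab,len(q),np.median(z[m]),cv2.minAreaRect(q),cv2.minEnclosingCircle(q))
E
python3 blk.py
```

```text
[ 0.4132 -0.3469  0.2489] [ 2.6727 -1.65   -0.0051] [-0.1849 -1.6291  0.1399] cam [ 0.4847 -0.3117  0.3719]
top 3696 0.033391468094234225 ((0.4232216477394104, -0.3358970284461975), (0.10577357560396194, 0.08421169966459274), 51.671783447265625) ((0.4183361232280731, -0.34136685729026794), 0.060789164155721664)
floor 1186 0.013458406538258805 ((0.4153492748737335, -0.3450421690940857), (0.047658227384090424, 0.04781213775277138), 72.00572967529297) ((0.4163444936275482, -0.3443889617919922), 0.025007124990224838)
```

View pics/wblk.png

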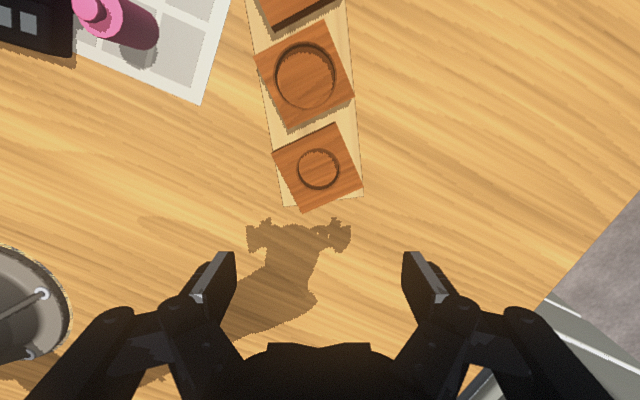

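The wrist view shows the medium block at the end of the row with its pocket at (318,169), measuring about 50 mm. The larger pocket is at (305,77). I'll refine the pocket centre from its rim and move on to the weight.

```bash
cat > rim.py <<'E'
from h import *
np.set_printoptions(precision=4,suppress=True)
c=pickle.load(open("wblk.pkl","rb")); P=pts(c); z=P[...,2]
def rim(x,y,zt,lo):
    v,u=np.mgrid[0:400,0:640]; Q=plane(c,np.c_[u.ravel(),v.ravel()],zt).reshape(400,640,3)
    m=(z<zt-.004)&(z>lo)&(np.hypot(Q[...,0]-x,Q[...,1]-y)<.036); q=Q[m][:,:2]
    print("rim",m.sum(),"equiv",q.mean(0),cv2.minEnclosingCircle(q.astype(np.float32)))
rim(.4155,-.345,.034,.008); rim(.502,-.285,.034,.008)
m=(abs(z-.034)<.004)&(abs(P[...,0]-.4155)+0<.075)&(abs(P[...,1]+.345)<.075)
q=P[m][:,:2]; d=np.array([.087,.06])/np.hypot(.087,.06); s=(q-[.4155,-.345])@d
print("blockrect",cv2.minAreaRect(q[s<.046].astype(np.float32)))
E
python3 rim.py
```

```text
rim 1298 equiv [ 0.4178 -0.3438] ((0.4174116551876068, -0.34409433603286743), 0.024745414033532143)
rim 3033 equiv [ 0.5038 -0.2847] ((0.5034951567649841, -0.2846583127975464), 0.033138860017061234)
blockrect ((0.4165987968444824, -0.34427452087402344), (0.08441527932882309, 0.08421169966459274), 51.671783447265625)
```

Emit:
jog_arm(gripper=[85,85,85,85,85,85,85,85,85,85,85,85,85,85,85,85], dp=[[4,16,0],[13,46,0],[22,80,0],[32,115,0],[42,150,0],[52,186,0],[62,222,0],[72,258,0],[82,294,0],[92,330,0],[102,366,0],[112,402,0],[118,424,0],[120,432,0],[120,432,0],[120,432,0]], delta_rot=[[0,0,0],[0,0,0],[0,0,0],[0,0,0],[0,0,0],[0,0,0],[0,0,0],[0,0,0],[0,0,0],[0,0,0],[0,0,0],[0,0,0],[0,0,0],[0,0,0],[0,0,0],[0,0,0]])

```text
time: 2.23
position: [0.5324, 0.0805, 0.2486]
tcp_rot: [2.664, -1.657, -0.004]
wrist_force: [-0.5, -0.9, -0.1]
finger_gap: 0.0849
```

```bash
python3 - <<'E'
from h import *
np.set_printoptions(precision=4,suppress=True)
c=cam("wrist"); save(c,"wwt.png"); pickle.dump(c,open("wwt.pkl","wb")); P=pts(c); z=P[...,2]
print(c["s"]["position"],c["s"]["tcp_rot"],c["s"]["wrist_force"],c["s"]["qpos"])
near=np.hypot(P[...,0]-.533,P[...,1]-.087)<.03
for lab,z0,z1 in(("knob",.151,.158),("shoulder",.132,.140),("body",.09,.137)):
    m=near&(z>z0)&(z<z1); q=P[m][:,:2].astype(np.float32)
    if len(q)>5: print(lab,len(q),np.median(z[m]),cv2.minEnclosingCircle(q))
m=(abs(z-.07)<.004)&(np.hypot(P[...,0]-.529,P[...,1]-.073)<.09); q=P[m][:,:2].astype(np.float32); print("pan",len(q),cv2.minEnclosingCircle(q))
E
```

```text
[0.5324 0.0805 0.2486] [ 2.6644 -1.6574 -0.0036] [-0.465  -0.8902 -0.1204] [ 0.1073  0.3167 -0.3798  1.5302  0.1203  1.322  -1.3985]
knob 620 0.15327279284085643 ((0.5338749289512634, 0.09076464921236038), 0.011811517179012299)
shoulder 1244 0.13544925203854846 ((0.5337194204330444, 0.0904800146818161), 0.02207150124013424)
body 1604 0.13512076086947536 ((0.5336203575134277, 0.09059856832027435), 0.022191110998392105)
pan 13814 ((0.5302622318267822, 0.07859998196363449), 0.07982487976551056)
```

View pics/wwt.png

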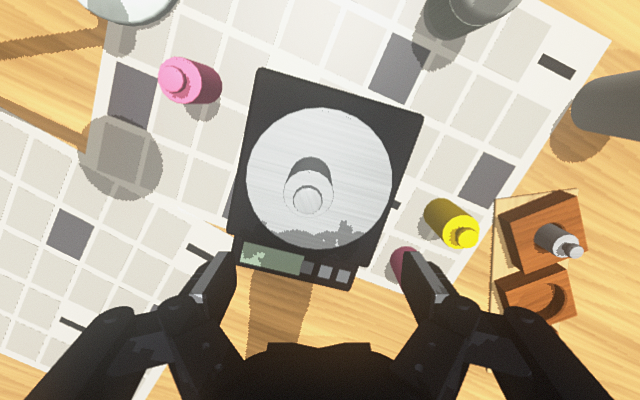

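The weight's knob is at (307,198) on the pan, clear of the fingers. Its position is 3–5 mm off the scene camera's estimate, so I'll measure again with the arm settled.

```bash
cat > wt.py <<'E'
from h import *
np.set_printoptions(precision=4,suppress=True)
for i in range(2):
    c=cam("wrist"); P=pts(c); z=P[...,2]
    print(c["s"]["time"],c["s"]["position"],c["s"]["tcp_rot"],c["s"]["wrist_force"])
    near=np.hypot(P[...,0]-.533,P[...,1]-.087)<.03
    for lab,z0,z1 in(("knob",.151,.158),("shoulder",.132,.140)):
        m=near&(z>z0)&(z<z1); q=P[m][:,:2].astype(np.float32)
        if len(q)>5: print(lab,len(q),np.median(z[m]),cv2.minEnclosingCircle(q))
    m=(abs(z-.07)<.004)&(np.hypot(P[...,0]-.529,P[...,1]-.073)<.09); q=P[m][:,:2].astype(np.float32); print("pan",len(q),cv2.minEnclosingCircle(q))
E
python3 wt.py
```

```text
2.2833 [0.5324 0.0798 0.2487] [ 2.6631 -1.6593 -0.0033] [ 0.378  -0.0593 -0.538 ]
knob 622 0.153279588298585 ((0.5339335799217224, 0.09082641452550888), 0.011836845427751541)
shoulder 1250 0.13541026183571317 ((0.5338802337646484, 0.09061852842569351), 0.021953271701931953)
pan 13820 ((0.5301609635353088, 0.07855520397424698), 0.07990524917840958)
2.3333 [0.5323 0.0799 0.2488] [ 2.6631 -1.6599 -0.0035] [-0.2557  0.4973  0.1093]
knob 610 0.15329366417995985 ((0.5339460968971252, 0.09135323017835617), 0.012052800506353378)
shoulder 1256 0.13540168407178527 ((0.53374844789505, 0.09069596976041794), 0.0219799242913723)
pan 13802 ((0.5300669074058533, 0.07862921804189682), 0.07995819300413132)
```

Emit:
jog_arm(gripper=[85,85,85,85,85,85,85,85,85,85,85,85], dp=[[1,8,0],[1.5,11,-10],[1.5,11,-28],[1.5,11,-46],[1.5,11,-64],[1.5,11,-82],[1.5,11,-98],[1.5,11,-112],[1.5,11,-122],[1.5,11,-128],[1.5,11,-129],[1.5,11,-129]], delta_rot=[[0,0,0],[0,0,0],[0,0,0],[0,0,0],[0,0,0],[0,0,0],[0,0,0],[0,0,0],[0,0,0],[0,0,0],[0,0,0],[0,0,0]])

```text
time: 3.38
position: [0.5338, 0.0913, 0.1198]
tcp_rot: [2.664, -1.66, -0.004]
wrist_force: [0.5, -0.0, 0.1]
finger_gap: 0.0846
```

```bash
python3 wt.py; python3 -c "
from h import *
c=cam('wrist'); save(c,'wg.png')"
```

```text
3.3833 [0.5338 0.0913 0.1198] [ 2.6638 -1.6596 -0.0038] [ 0.5007 -0.0343  0.1012]
knob 2415 0.1533199180276756 ((0.5339258909225464, 0.09067923575639725), 0.012367061339318752)
shoulder 4323 0.13545872698820496 ((0.5340206623077393, 0.09076422452926636), 0.022216487675905228)
pan 28373 ((0.5297436714172363, 0.07816144078969955), 0.08027859777212143)
3.4333 [0.5343 0.0915 0.1204] [ 2.6645 -1.6602 -0.0022] [-0.7923  0.2809 -0.2006]
knob 2391 0.15336035548293706 ((0.5337681174278259, 0.09103484451770782), 0.012449524365365505)
shoulder 4279 0.13547829579510634 ((0.5339224338531494, 0.090909443795681), 0.022257432341575623)
pan 28185 ((0.5297538042068481, 0.07840339094400406), 0.08001440763473511)
```

View pics/wg.png

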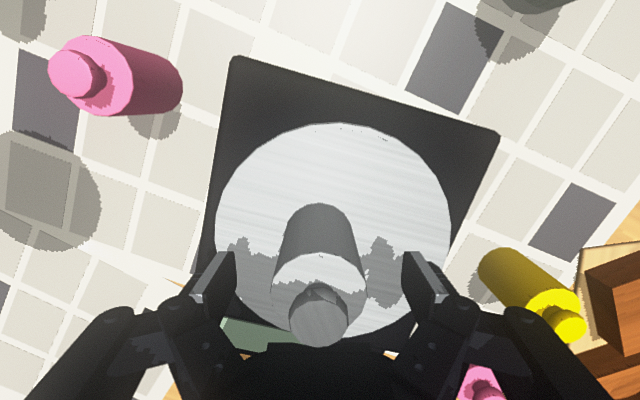

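The weight at (318,300) is centred between the jaws. I'll close on it.

Emit:
jog_arm(gripper=[65,50,38,38,38,38,38,38], dp=[[0,0,0],[0,0,0],[0,0,0],[0,0,0],[0,0,0],[0,0,0],[0,0,0],[0,0,0]], delta_rot=[[0,0,0],[0,0,0],[0,0,0],[0,0,0],[0,0,0],[0,0,0],[0,0,0],[0,0,0]])

```text
time: 4.2
position: [0.535, 0.0918, 0.1215]
tcp_rot: [2.666, -1.661, 0.0]
wrist_force: [-1.5, -0.3, 5.9]
finger_gap: 0.0427
```

Emit:
jog_arm(gripper=[38,38,38,38,38,38,38,38], dp=[[0,0,3],[0,0,10],[0,0,25],[0,0,45],[0,0,65],[0,0,80],[0,0,85],[0,0,85]], delta_rot=[[0,0,0],[0,0,0],[0,0,0],[0,0,0],[0,0,0],[0,0,0],[0,0,0],[0,0,0]])

```text
time: 4.87
position: [0.5353, 0.0918, 0.207]
tcp_rot: [2.666, -1.661, 0.001]
wrist_force: [-0.4, -0.3, -6.1]
finger_gap: 0.0428
```

Emit:
jog_arm(gripper=[38,38,38,38,38,38,38,38,38,38,38,38,38,38,38,38,38,38,38,38], dp=[[-2,-6,0],[-5,-18,0],[-10,-38,0],[-17,-64,0],[-25,-92,0],[-33,-120,0],[-41,-150,0],[-49,-180,0],[-57,-210,0],[-65,-240,0],[-73,-270,0],[-81,-300,0],[-89,-330,0],[-97,-358,0],[-104,-384,0],[-110,-406,0],[-115,-423,0],[-117,-432,0],[-118,-436,0],[-118,-436,0]], delta_rot=[[0,0,0],[0,0,0],[0,0,0],[0,0,0],[0,0,0],[0,0,0],[0,0,0],[0,0,0],[0,0,0],[0,0,0],[0,0,0],[0,0,0],[0,0,0],[0,0,0],[0,0,0],[0,0,0],[0,0,0],[0,0,0],[0,0,0],[0,0,0]])

```text
time: 6.53
position: [0.416, -0.3448, 0.206]
tcp_rot: [2.665, -1.664, -0.002]
wrist_force: [0.6, 1.0, -5.4]
finger_gap: 0.0424
```

```bash
cat > held.py <<'E'
from h import *
import sys
np.set_printoptions(precision=4,suppress=True)
c=cam("wrist"); c=cam("wrist"); save(c,sys.argv[1]); pickle.dump(c,open("held.pkl","wb")); P=pts(c); z=P[...,2]; p=c["s"]["position"]
print(c["s"]["time"],p,c["s"]["tcp_rot"],c["s"]["wrist_force"],c["s"]["finger_gap"])
g=(cv2.cvtColor(c["im"],cv2.COLOR_RGB2HSV)[...,1]<60)
R=Ro.from_rotvec(c["s"]["tcp_rot"]).as_matrix(); print("tool z",R[:,2])
near=np.hypot(P[...,0]-p[0],P[...,1]-p[1])<.026
for lab,a,b in(("knob",.028,.04),("shoulder",.008,.022)):
    m=near&(z-p[2]>a)&(z-p[2]<b)&g; q=P[m][:,:2].astype(np.float32)
    if len(q)>5: print(lab,len(q),np.median(z[m])-p[2],np.array(cv2.minEnclosingCircle(q)[0])-p[:2],cv2.minEnclosingCircle(q)[1])
v,u=np.mgrid[0:400,0:640]; Q=plane(c,np.c_[u.ravel(),v.ravel()],.034).reshape(400,640,3)
m=(z<.030)&(z>.008)&(np.hypot(Q[...,0]-.417,Q[...,1]+.344)<.034); q=Q[m][:,:2]
if len(q)>5: print("rim",len(q),cv2.minEnclosingCircle(q.astype(np.float32)))
E
python3 held.py wh.png
```

```text
6.5833 [ 0.417  -0.3433  0.2063] [-2.6656  1.6605  0.0015] [ 0.3863  1.7253 -6.0923] 0.04254986867607631
tool z [-0.0002  0.0014 -1.    ]
knob 2522 0.03174510004816419 [0.0089 0.0043] 0.02297564223408699
shoulder 4848 0.013918562461969014 [0.001  0.0004] 0.025694340467453003
rim 1590 ((0.41798001527786255, -0.34263646602630615), 0.025593765079975128)
```

View pics/wh.png

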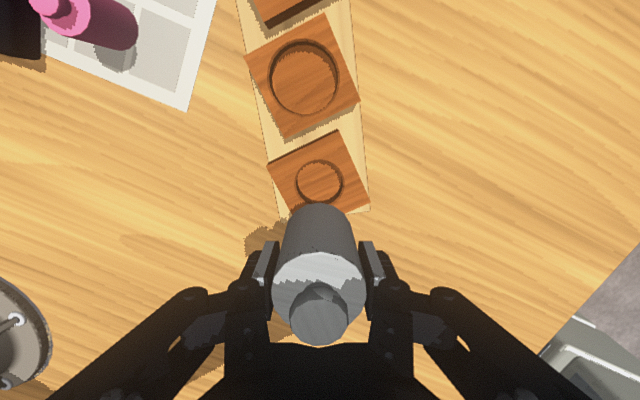

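The weight hangs upright in the jaws at (318,290), with the pocket at (319,181). I'll refine its offset in the grip.

```bash
python3 - <<'E'
from h import *
np.set_printoptions(precision=4,suppress=True)
c=pickle.load(open("held.pkl","rb")); P=pts(c); z=P[...,2]; p=c["s"]["position"]
v,u=np.mgrid[0:400,0:640]
for lab,a,b,lo,hi in(("knob",.0295,.034,290,348),("shoulder",.0115,.0165,272,366)):
    m=((z-p[2]>a)&(z-p[2]<b)&(u>lo)&(u<hi)&(v>235)&(v<(347 if lab=="knob" else 330))).astype(np.uint8)
    k,l,st,ce=cv2.connectedComponentsWithStats(m); m=l==1+st[1:,4].argmax()
    q=P[m][:,:2]; Rz=Ro.from_rotvec(c["s"]["tcp_rot"]).as_matrix(); L=(P[m]-p)@Rz
    print(lab,m.sum(),st[1+st[1:,4].argmax()],"tool box",L.min(0),L.max(0),"circ",np.array(cv2.minEnclosingCircle(q.astype(np.float32))[0])-p[:2],cv2.minEnclosingCircle(q.astype(np.float32))[1])
print(ctrl.get_state()["position"])
E
```

```text
knob 2311 [ 291  294   57   52 2311] tool box [-0.0106 -0.0113 -0.0337] [ 0.0116  0.013  -0.0295] circ [-0.0007 -0.0005] 0.012369257397949696
shoulder 4037 [ 273  248   93   77 4037] tool box [-0.0204 -0.0207 -0.0165] [ 0.0218  0.0185 -0.0115] circ [-0.001  -0.0015] 0.022678738459944725
[ 0.4177 -0.3424  0.2065]
```

Emit:
jog_arm(gripper=[38,38,38,38,38,38,38,38,38,38,38,38,38], dp=[[0,0,-5],[0.5,-0.5,-15],[0.5,-0.5,-30],[0.5,-0.5,-45],[0.5,-0.5,-60],[0.5,-0.5,-75],[0.5,-0.5,-88],[0.5,-0.5,-98],[0.5,-0.5,-104],[0.5,-0.5,-107],[0.5,-0.5,-108],[0.5,-0.5,-108],[0.5,-0.5,-108]], delta_rot=[[0,0,0],[0,0,0],[0,0,0],[0,0,0],[0,0,0],[0,0,0],[0,0,0],[0,0,0],[0,0,0],[0,0,0],[0,0,0],[0,0,0],[0,0,0]])

```text
time: 7.72
position: [0.4188, -0.3433, 0.0993]
tcp_rot: [-2.667, 1.658, -0.002]
wrist_force: [-0.3, 0.4, -6.3]
finger_gap: 0.0429
```

```bash
python3 - <<'E'
from h import *
np.set_printoptions(precision=4,suppress=True)
for n in("scene","side"):
    c=cam(n); print(c["s"]["position"],c["s"]["wrist_force"])
    u,v=[int(x) for x in proj(c,[.417,-.344,.06])[0]]
    im=cv2.resize(c["im"][v-45:v+45,u-50:u+50],None,fx=4,fy=4,interpolation=2); cv2.imwrite(f"pics/pre_{n}.png",im[:,:,::-1])
a=np.hstack([cv2.imread("pics/pre_scene.png"),cv2.imread("pics/pre_side.png")]); cv2.imwrite("pics/pre.png",a)
E
python3 held.py wh2.png
```

```text
[ 0.4188 -0.3433  0.0993] [-0.2568  0.4111 -6.278 ]
[ 0.4188 -0.3433  0.0994] [-0.1826 -0.2646 -5.4928]
7.8667 [ 0.4186 -0.3433  0.0992] [-2.6667  1.6582 -0.0016] [ 0.295   0.3748 -5.9168] 0.04255807581690818
tool z [ 0.0016  0.0007 -1.    ]
knob 2559 0.03171739067377241 [0.0085 0.0041] 0.0230588149279356
shoulder 4955 0.013934282417320934 [0.0007 0.0003] 0.025728194043040276
rim 807 ((0.4181455969810486, -0.3434361219406128), 0.024500971660017967)
```

View pics/pre.png

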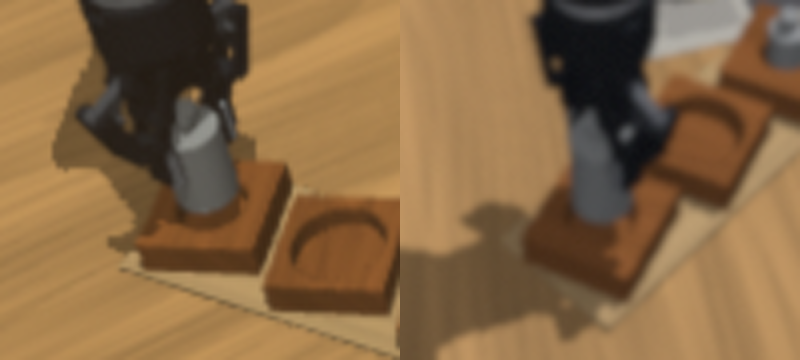

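The weight is poised over the medium pocket in both views, left (205,200) and right (600,210). I'll lower it in.

Emit:
jog_arm(gripper=[38,38,38,38,38,38,38,38,38,38,38,38], dp=[[-0.3,0.5,-3],[-0.3,0.5,-6],[-0.3,0.5,-9],[-0.3,0.5,-12],[-0.3,0.5,-15],[-0.3,0.5,-18],[-0.3,0.5,-21],[-0.3,0.5,-24],[-0.3,0.5,-26],[-0.3,0.5,-28],[-0.3,0.5,-29],[-0.3,0.5,-29.5]], delta_rot=[[0,0,0],[0,0,0],[0,0,0],[0,0,0],[0,0,0],[0,0,0],[0,0,0],[0,0,0],[0,0,0],[0,0,0],[0,0,0],[0,0,0]])

```text
time: 8.92
position: [0.4182, -0.3426, 0.0694]
tcp_rot: [-2.667, 1.658, -0.001]
wrist_force: [1.2, -0.4, -6.4]
finger_gap: 0.0432
```

Emit:
jog_arm(gripper=[38,38,38,38,38,38], dp=[[0,0,-0.6],[0,0,-1.2],[0,0,-1.8],[0,0,-2.4],[0,0,-2.8],[0,0,-2.8]], delta_rot=[[0,0,0],[0,0,0],[0,0,0],[0,0,0],[0,0,0],[0,0,0]])

```text
time: 9.42
position: [0.4181, -0.3426, 0.0665]
tcp_rot: [-2.667, 1.658, -0.001]
wrist_force: [-0.2, -0.3, -6.2]
finger_gap: 0.0427
```

Emit:
jog_arm(gripper=[38,38,38,38,38], dp=[[0,0,-0.4],[0,0,-0.8],[0,0,-1.2],[0,0,-1.5],[0,0,-1.5]], delta_rot=[[0,0,0],[0,0,0],[0,0,0],[0,0,0],[0,0,0]])

```text
time: 9.83
position: [0.4182, -0.3426, 0.0656]
tcp_rot: [-2.667, 1.658, -0.001]
wrist_force: [-1.7, 2.1, -1.5]
finger_gap: 0.0425
```

Contact came at the predicted height (65.6 mm). I'll open and withdraw.

Emit:
jog_arm(gripper=[44,48,54,64,75,85,85,85,85,85,85,85,85,85,85], dp=[[0,0,0],[0,0,0],[0,0,0],[0,0,0],[0,0,0],[0,0,0],[0,0,0],[0,0,6],[0,0,16],[0,0,36],[0,0,66],[0,0,96],[0,0,126],[0,0,146],[0,0,150]], delta_rot=[[0,0,0],[0,0,0],[0,0,0],[0,0,0],[0,0,0],[0,0,0],[0,0,0],[0,0,0],[0,0,0],[0,0,0],[0,0,0],[0,0,0],[0,0,0],[0,0,0],[0,0,0]])

```text
time: 11.08
position: [0.4207, -0.3443, 0.2215]
tcp_rot: [-2.668, 1.659, -0.018]
wrist_force: [-0.6, -0.6, 0.2]
finger_gap: 0.0852
```

```bash
python3 - <<'E'
from h import *
np.set_printoptions(precision=4,suppress=True)
c=cam("wrist"); save(c,"placed.png"); P=pts(c); z=P[...,2]; print(c["s"]["position"],c["s"]["wrist_force"])
near=np.hypot(P[...,0]-.4175,P[...,1]+.344)<.03
for lab,a,b in(("knob",.092,.102),("shoulder",.074,.085)):
    m=near&(z>a)&(z<b); q=P[m][:,:2].astype(np.float32); print(lab,len(q),np.median(z[m]),z[m].std(),cv2.minEnclosingCircle(q))
c=cam("scene")
P=pts(c);z=P[...,2];v,u=np.mgrid[0:400,0:640]
h=(abs(u-362)<25)&(abs(v-150)<30)&(z>.298)&(z<.312); print("grip",cv2.minEnclosingCircle(P[h][:,:2].astype(np.float32)))
E
```

```text
[ 0.4207 -0.3443  0.2215] [-0.5577 -0.5783  0.2217]
knob 519 0.09716730539399017 0.0011618095854452138 ((0.4176589548587799, -0.3433496356010437), 0.011993734166026115)
shoulder 1014 0.07937168412906662 0.0009479585260519864 ((0.4174937605857849, -0.3436529040336609), 0.02206486649811268)
grip ((0.5003452897071838, 0.3256170451641083), 0.016094928607344627)
```

View pics/placed.png

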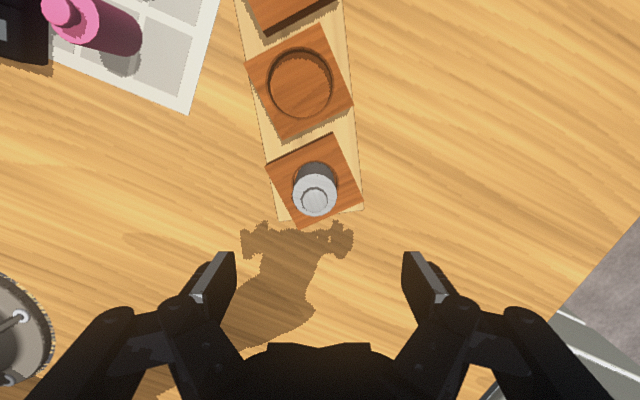

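The weight stands upright and centred in the medium pocket at (315,195), with the shoulder at 79.4 mm and the knob at 97 mm, as they should be. Next is the lamp grip.

Emit:
jog_arm(gripper=[85,85,85,85,85,85,85,85,85,85,85,85,85,85,85,85,85,85,85,85], dp=[[1,5,15],[3,20,40],[6,45,65],[10,75,90],[14,107,115],[17,140,140],[21,173,160],[25,206,175],[29,239,180],[33,272,180],[37,305,180],[41,338,180],[45,371,180],[49,404,180],[53,437,180],[57,470,180],[61,500,180],[65,525,180],[69,545,180],[70,550,180]], delta_rot=[[0,0,0],[0,0,0],[0,0,0],[0,0,0],[0,0,0],[0,0,0],[0,0,0],[0,0,0],[0,0,0],[0,0,0],[0,0,0],[0,0,0],[0,0,0],[0,0,0],[0,0,0],[0,0,0],[0,0,0],[0,0,0],[0,0,0],[0,0,0]])

```text
time: 12.85
position: [0.4876, 0.211, 0.395]
tcp_rot: [2.673, -1.649, -0.001]
wrist_force: [-0.7, -0.2, -0.0]
finger_gap: 0.0853
```

```bash
cat > lamp.py <<'E'
from h import *
import sys
np.set_printoptions(precision=4,suppress=True)
c=cam("wrist"); c=cam("wrist"); save(c,sys.argv[1]); pickle.dump(c,open("lamp.pkl","wb")); P=pts(c); z=P[...,2]; s=c["s"]
print(s["time"],s["position"],s["tcp_rot"],s["wrist_force"],s["qpos"])
def circ(lab,m):
    q=P[m][:,:2].astype(np.float32)
    if len(q)>5: print(lab,len(q),np.median(z[m]),cv2.minEnclosingCircle(q))
x,y=[float(a) for a in sys.argv[2:4]]
near=np.hypot(P[...,0]-x,P[...,1]-y)<.03
circ("griptop",near&(abs(z-.306)<.006))
circ("head",(np.hypot(P[...,0]-x,P[...,1]-y)<.062)&(z>.205)&(z<.240))
circ("pan",(abs(z-.07)<.004)&(np.hypot(P[...,0]-.529,P[...,1]-.076)<.087))
circ("foot",(z>.012)&(z<.03)&(np.hypot(P[...,0]-.65,P[...,1]-.365)<.08))
E
python3 lamp.py wl.png .5 .3245
```

```text
12.9 [0.4879 0.2099 0.3951] [ 2.672  -1.6504  0.0003] [-0.0038  0.7613  0.1949] [-0.0326  0.2887 -0.5646  1.2329  0.1542  1.6626 -1.6707]
griptop 1199 0.30519599948108106 ((0.49951744079589844, 0.3287598192691803), 0.01399829238653183)
head 7664 0.2272530725876028 ((0.4990316927433014, 0.330162912607193), 0.05636262521147728)
pan 7663 0.0695186260751416 ((0.530439019203186, 0.07869839668273926), 0.08003994077444077)
foot 4119 0.020691320897324568 ((0.648444652557373, 0.36980611085891724), 0.06962297111749649)
```

View pics/wl.png

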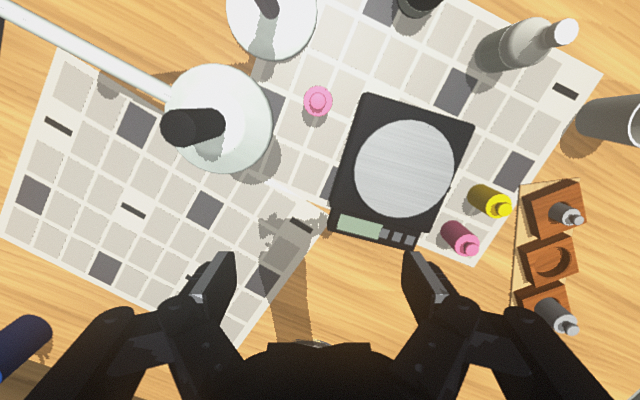

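The wrist view shows the grip top at (175,128), the head at (220,118) and the empty pan at (405,168). The pan–grip offset agrees with the scene camera's to about 2 mm. I'll go over the grip and then down.

Emit:
jog_arm(gripper=[85,85,85,85,85,85,85,85,85,85,85], dp=[[1,10,0],[3,35,0],[6,60,0],[9,85,0],[11,105,0],[11.6,116,0],[11.6,119,0],[11.6,119,0],[11.6,119,-8],[11.6,119,-20],[11.6,119,-20]], delta_rot=[[0,0,0],[0,0,0],[0,0,0],[0,0,0],[0,0,0],[0,0,0],[0,0,0],[0,0,0],[0,0,0],[0,0,0],[0,0,0]])

```text
time: 13.87
position: [0.5, 0.3239, 0.3734]
tcp_rot: [2.662, -1.655, 0.003]
wrist_force: [1.4, -1.1, -0.2]
finger_gap: 0.0851
```

```bash
python3 lamp.py wl2.png .4995 .3288
```

```text
13.9167 [0.5002 0.3242 0.3744] [ 2.6633 -1.6558  0.0036] [-0.0749 -0.9411 -0.0379] [-0.2603  0.4455 -0.5827  1.0829  0.2444  1.681  -1.8831]
griptop 1092 0.3052966753634949 ((0.49946439266204834, 0.32908615469932556), 0.01398303359746933)
head 7285 0.2269803172504075 ((0.4986153244972229, 0.3327054977416992), 0.0583241730928421)
pan 7313 0.06958854270216164 ((0.530081033706665, 0.07836994528770447), 0.08048342913389206)
foot 4776 0.02050596049651285 ((0.648822009563446, 0.37056007981300354), 0.06948595494031906)
```

Emit:
jog_arm(gripper=[85,85,85,85,85,85,85,85,85], dp=[[-0.7,5,-6],[-0.7,5,-20],[-0.7,5,-36],[-0.7,5,-52],[-0.7,5,-68],[-0.7,5,-82],[-0.7,5,-90],[-0.7,5,-93],[-0.7,5,-93]], delta_rot=[[0,0,0],[0,0,0],[0,0,0],[0,0,0],[0,0,0],[0,0,0],[0,0,0],[0,0,0],[0,0,0]])

```text
time: 14.72
position: [0.4995, 0.3295, 0.2819]
tcp_rot: [2.664, -1.656, 0.004]
wrist_force: [0.9, 0.1, -0.7]
finger_gap: 0.085
```

Emit:
jog_arm(gripper=[65,45,30,22,22,22,22,22,22,22], dp=[[0,0,0],[0,0,0],[0,0,0],[0,0,0],[0,0,0],[0,0,0],[0,0,0],[0,0,0],[0,0,0],[0,0,0]], delta_rot=[[0,0,0],[0,0,0],[0,0,0],[0,0,0],[0,0,0],[0,0,0],[0,0,0],[0,0,0],[0,0,0],[0,0,0]])

```text
time: 15.55
position: [0.4997, 0.3297, 0.2826]
tcp_rot: [2.665, -1.657, 0.004]
wrist_force: [0.2, -0.8, 5.0]
finger_gap: 0.0265
```

Emit:
jog_arm(gripper=[22,22,22,22,22,22,22,22,22,22,22,22,22,22,22,22,22,22], dp=[[0.2,-2,0],[0.6,-5,0],[1.2,-10,0],[2,-17,0],[3,-24,0],[3.8,-31,0],[4.8,-39,0],[5.7,-47,0],[6.7,-55,0],[7.6,-63,0],[8.6,-71,0],[9.6,-79,0],[10.5,-87,0],[11.4,-94,0],[12.5,-103,0],[13.5,-111,0],[14.5,-119,0],[15.2,-125,0]], delta_rot=[[0,0,0.01],[0,0,0.03],[0,0,0.06],[0,0,0.1],[0,0,0.14],[0,0,0.178],[0,0,0.22],[0,0,0.26],[0,0,0.29],[0,0,0.323],[0,0,0.35],[0,0,0.38],[0,0,0.405],[0,0,0.43],[0,0,0.45],[0,0,0.47],[0,0,0.49],[0,0,0.503]])

```text
time: 17.05
position: [0.5152, 0.2069, 0.2827]
tcp_rot: [-2.996, 0.937, -0.005]
wrist_force: [2.0, 7.1, -1.0]
finger_gap: 0.0264
```

Emit:
jog_arm(gripper=[22,22,22,22,22,22,22,22,22,22,22,22,22,22,22,22,22,22,22,22], dp=[[0.4,-3,0],[1.1,-9,0],[2,-17,0],[2.9,-25,0],[3.8,-33,0],[4.8,-41,0],[5.7,-49,0],[6.7,-57,0],[7.6,-65,0],[8.5,-73,0],[9.5,-81,0],[10.4,-89,0],[11.3,-97,0],[12.3,-105,0],[13.2,-113,0],[14,-120,0],[14.6,-125,0],[15,-128,0],[15,-128.3,0],[15,-128.3,0]], delta_rot=[[0,0,0.005],[0,0,0.012],[0,0,0.02],[0,0,0.03],[0,0,0.045],[0,0,0.055],[0,0,0.06],[0,0,0.065],[0,0,0.068],[0,0,0.07],[0,0,0.071],[0,0,0.072],[0,0,0.072],[0,0,0.071],[0,0,0.071],[0,0,0.07],[0,0,0.068],[0,0,0.066],[0,0,0.066],[0,0,0.066]])

```text
time: 18.72
position: [0.5303, 0.0808, 0.2826]
tcp_rot: [-3.022, 0.834, -0.005]
wrist_force: [1.3, 5.3, 1.0]
finger_gap: 0.0268
```

```bash
python3 -c "
from h import *
np.set_printoptions(precision=4,suppress=True)
c=cam('side'); s=ctrl.get_state(); print(s['position'],s['wrist_force'],s['wrist_torque'])"
```

```text
[0.5303 0.0808 0.2826] [2.1852 5.9695 1.286 ] [ 0.6994 -0.3683 -0.4894]
```

Emit:
jog_arm(gripper=[22,22,22,22], dp=[[0,-2,0],[0,-4.5,0],[0,-4.5,0],[0,-4.5,0]], delta_rot=[[0,0,0],[0,0,0],[0,0,0],[0,0,0]])

```text
time: 19.1
position: [0.5305, 0.0788, 0.2826]
tcp_rot: [-3.019, 0.83, -0.005]
wrist_force: [2.1, 5.1, 0.8]
finger_gap: 0.0268
```

Emit:
jog_arm(gripper=[22,22,22,26,30,36,46,60,75,85,85,85], dp=[[0,0,0],[0,0,0],[0,0,0],[0,0,0],[0,0,0],[0,0,0],[0,0,0],[0,0,0],[0,0,0],[0,0,0],[0,0,0],[0,0,0]], delta_rot=[[0,0,0],[0,0,0],[0,0,0],[0,0,0],[0,0,0],[0,0,0],[0,0,0],[0,0,0],[0,0,0],[0,0,0],[0,0,0],[0,0,0]])

```text
time: 20.1
position: [0.5305, 0.0787, 0.2826]
tcp_rot: [-3.019, 0.83, -0.005]
wrist_force: [0.6, 0.1, 0.4]
finger_gap: 0.085
```

Emit:
jog_arm(gripper=[85,85,85,85,85,85,85,85], dp=[[0,0,6],[0,0,20],[0,0,40],[0,0,65],[0,0,90],[0,0,110],[0,0,118],[0,0,120]], delta_rot=[[0,0,0],[0,0,0],[0,0,0],[0,0,0],[0,0,0],[0,0,0],[0,0,0],[0,0,0]])

```text
time: 20.77
position: [0.5312, 0.0793, 0.4047]
tcp_rot: [-3.017, 0.829, -0.011]
wrist_force: [-0.0, 0.8, 0.5]
finger_gap: 0.085
```

```bash
python3 lamp.py wl3.png .5302 .0786; python3 - <<'E'
from h import *
np.set_printoptions(precision=4,suppress=True)
for n in("scene","side"):
    c=cam(n); save(c,n+"1.png"); P=pts(c); z=P[...,2]
    m=(np.hypot(P[...,0]-.530,P[...,1]-.0765)<.03)&(abs(z-.305)<.005); print(n,"griptop",m.sum(),cv2.minEnclosingCircle(P[m][:,:2].astype(np.float32)))
    m=(np.hypot(P[...,0]-.530,P[...,1]-.0765)<.09)&(abs(z-.07)<.003); print("pan",m.sum(),cv2.minEnclosingCircle(P[m][:,:2].astype(np.float32)))
    m=(np.hypot(P[...,0]-.530,P[...,1]-.0765)<.06)&(abs(z-.227)<.004); print("head",m.sum(),cv2.minEnclosingCircle(P[m][:,:2].astype(np.float32)))
    m=(np.hypot(P[...,0]-.4175,P[...,1]+.344)<.03)&(abs(z-.098)<.003); print("knob",m.sum(),cv2.minEnclosingCircle(P[m][:,:2].astype(np.float32)))
E
```

```text
20.8167 [0.5309 0.079  0.4035] [-3.018   0.8291 -0.0076] [-0.1511 -0.1988  0.2869] [ 0.2804  0.3082 -0.6481  1.2025  0.1784  1.6779 -0.8597]
griptop 848 0.30533526088133633 ((0.5306746959686279, 0.07772816717624664), 0.013772521167993546)
head 6185 0.22686237553882324 ((0.5282641649246216, 0.08119231462478638), 0.058826521039009094)
pan 2276 0.0694043231147098 ((0.5307450294494629, 0.0793006494641304), 0.0796397402882576)
scene griptop 62 ((0.5303120613098145, 0.07470422238111496), 0.015443924814462662)
pan 1203 ((0.5278640389442444, 0.07622653245925903), 0.08129607886075974)
head 222 ((0.5307996869087219, 0.080864816904068), 0.05624353885650635)
knob 41 ((0.4145332872867584, -0.3440278172492981), 0.013812879100441933)
side griptop 31 ((0.5297934412956238, 0.07296058535575867), 0.013973446562886238)
pan 758 ((0.5289656519889832, 0.07608248293399811), 0.08109348267316818)
head 119 ((0.5262389183044434, 0.0747457891702652), 0.05216284841299057)
knob 46 ((0.4179594814777374, -0.34600725769996643), 0.012221056036651134)
```

View pics/scene1.png

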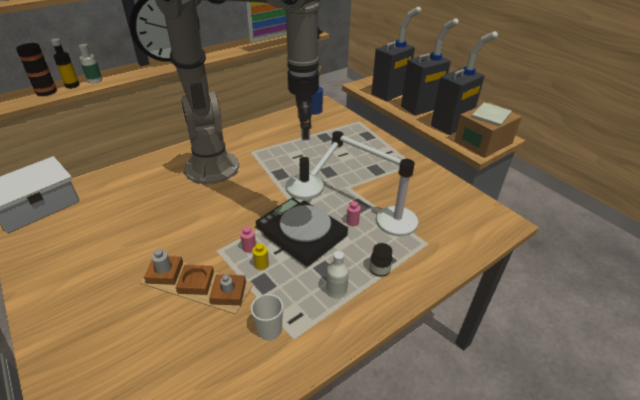

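In the scene view the lamp head is at (305,185) over the empty pan, the weight is in its block at (161,264), and everything else looks unmoved. The gripper is clear, so I'll hand in.

```bash
python3 -c "
from h import *
s=ctrl.get_state(); print(s['time'],s['wrist_force'],abs(s['qd']).max()); print(ctrl.job_done())"
```

```text
20.9667 [-0.31985101 -0.61700999 -0.75167624] 0.006557747358957195
the job is handed in; nothing more can be done
None
```

The check weight is in its own block, the lamp head hangs over the empty pan, and I handed the job in at 21 s of the 64 s allowed.

- **Check weight:** I lifted it off the pan and lowered it into the medium block, whose pocket measured about 50 mm. It stands upright: the shoulder is at 79.4 mm and the knob top at 97 mm, against nominal 80 and 98 mm, and it sits about 0.5 mm from the pocket centre.
- **Lamp:** I swung it by its grip until the head was over the pan. The wrist camera puts the grip about 1.5 mm from the pan centre (0.1 mm in x, 1.6 mm in y). It stayed there on release, with almost no force left at the wrist.
- **Other things:** In the last scene picture nothing else looked moved. The arm was clear above the lamp and touching nothing.

The cameras disagreed slightly. The fixed cameras place things 2–5 mm lower in y than the wrist camera, so I used wrist measurements throughout. In the last check the scene and side cameras each put the grip about 3 mm from the pan centre, but the lamp head partly hid the pan. The fits to the head's rim scattered by a few mm, because the lamp's tube was included in them.

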